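# Stow the loose glass bottle between the drawer insert's dividers

### The arm

A 6-joint arm with a two-finger parallel gripper is mounted at the origin on the work surface. World frame = base frame: x ahead of the robot, y to its left, z up, the work surface at z = 0. Lengths are in mm, angles in rad, forces in N, time in s.
With the tool pointing down it reaches from about 275 to 750 mm from the base axis. Payload 10.2 kg.
Tool frame: the origin (TCP) lies on the centre line of the jaws, within the pads' length; the fingertips stand 17 mm ahead of it and the grasp point (between the pads) lies 2 mm behind it (ctrl.finger_overhang is the distance from the TCP to the fingertips, in mm); z points along the fingers, x is the direction in which the jaws open and shut, and the axes are right-handed (so a half turn about z gives the same grasp; the last joint's range is limited). The gripper opens to 85 mm and grips with 20 to 120 N. Pads are 22 mm wide; open, the fingers measure 114 mm over their backs; the gripper's body (76 mm by 85 mm) begins 54 mm behind the grasp point. The pads swing forward as they close: fully open they stand 13 mm farther back than shut.
Start: joints at [-1.505, 0.313, 1.498, -0, 1.331, -0.223], TCP at [149.508, -503.268, 248.294] pointing down, gripper open.
Joint ranges: [-2.94, 2.94], [-0.97, 2.17], [0.19, 2.56], [-1.23, 4.37], [0.02, 3.11], [-2.88, 2.88]. Speed limits (rad/s): [2.39, 2.39, 3.01, 3.14, 3.14, 3.14].

### API

Orientations are given as a unit quaternion [w, x, y, z].
In Python, from rig import ctrl gives the robot as it stands.
- The arm moves only by the shell command python3 -m jog 'ROWS' [FORCE]. ROWS is text: rows parted by semicolons, each of 7 numbers parted by spaces: the closure in counts, from 0 (fully open) to 255 (shut), then the shift along the tool's x, y, z in m, then the turn, a rotation vector about the tool's x, y, z in rad. In form: claw dx dy dz rx ry rz; .... A call has 1 to 12 rows; each row shifts and turns the commanded pose from where the row before left it, along the tool's axes as they then stand; what a row does not reach is not made up. A row lasts 1/8 s, in which the tool goes at most 62.5 mm and 10.7 degrees, less where a joint would pass 70% of its speed; a pose out of reach is approached as far as the arm can. A call is refused whole if a number of a shift passes 0.0625 or a number of a turn 0.188, either way. A call with a gripper value outside its range is refused whole. The fingers move at their own pace and stop on an object; FORCE is the grip in N (left out, the last holds). Time passes only in rows, so rows that do not move let the fingers close. It gives the time, the measured TCP pose, the force and the opening at its end, in the units of the state.
- ctrl.sense(): the state, without advancing time (a new reading comes with each control period).
- ctrl.capture(name): name is "side" or "top" or "wrist"; returns a dict with "pixels" (420x560x3 uint8, red, green, blue), "fx", "fy", "cx", "cy" (pixels), "cam_to_world" (4x4, takes a point from camera to world coordinates); the wrist camera has in their place "mount" (4x4, takes a point from camera to tool coordinates, whose origin is the TCP and whose axes are the tool frame's). Camera axes: x right, y down, z forward; pixel columns grow to the right and rows downward; lengths in mm; the calibration is good to about 2 mm. A picture is of the moment at which its call begins: read the wrist's pose just before it. There is no depth.
- ctrl.finish_job(): hands the job in, once; it reports no verdict.
The state is a dict: "time_s": time; "joints": joint angles; "dq": joint speeds; "tau": joint torques, N m; "eef_pos": TCP position; "ee_rot": TCP orientation; "force": force on the tool from outside, world axes, zero at the start; "wrist_torque": the same for the moment, N m; "grip_width": opening from 0.0 (shut) to 1.0 (fully open).
Only numpy, scipy, OpenCV 4.12 (cv2) and the standard library are available. Lean on these libraries where they do the work, as an engineer would, in place of code of your own. Each camera call takes 0.05 s, during which the arm holds its last target. There are 200 camera calls.

### The job

The amber glass bottle lies loose in the white drawer insert. With the fingertips on its side, roll it gently along the insert (do not grip or lift it) until you feel it come up against the far grey divider, keep a light steady pressure for a moment without shifting that divider, and take the hand away for a second to see that the bottle stays there. Then slide the near divider up until it too bears lightly on the bottle, so that the bottle is snug between the two, and let go; leave everything else in place.

Things in the scene. Friction and masses are not known exactly. Their poses are not given: they have to be found in the camera images.
- insert: White plastic drawer insert: an open tray, fixed to the worktop, 190 x 460 mm outside, 180 x 450 mm inside, floor 5 mm thick, walls 5 mm thick and 50 mm high. Origin: centre of its underside, on the worktop. Its y axis is its long direction, from the near divider to the far divider; x is across it, z up.
- bottle_mid (a point): Loose smooth amber glass bottle, about 240 g, lying across the insert between the dividers, within 0.1 rad of parallel to them, 60 mm or more clear of the near one. Rolls along the insert's y under 1 N; runs on by itself if pushed fast. Body 50 mm in diameter, 100 mm long; with cap 140 mm. This point: on its axis, mid-body, 30 mm above the worktop; x runs to the cap, y and z turn with it.
- far_divider (a joint): Far grey plastic divider: upright plate across the insert, square to its y, 6 mm thick, 176 mm wide, 7 to 54 mm above the worktop, clipped over both long rims. Its place is not measured: find it by feel or sight; its mid-thickness stands at y = 100 to 160 mm in the insert's frame. Value: m it has been shifted towards +y. Its stiff clips slip at about 22 N; light pressure is a few N.
- near_divider: Near grey plastic divider: the same plate and clips, at the insert's -y end, with 70 to 92 mm of empty insert behind it (-y). Origin: mid-thickness and mid-width, at worktop height; axes as the insert's; the face towards the bottle is 3 mm towards +y. Its clips are loose: it slides along y, towards +y or back, with 2.5 N of steady friction, and stays where it is left.
- jar_a: Bystander: small glass jar, 34 mm in diameter and 52 mm high, standing in the insert beyond the far divider. Origin: centre of its underside.
- jar_b: Bystander: a second jar like jar_a, beside it. Origin: centre of its underside.
- brush: Bystander: wooden scrubbing brush, 150 x 44 x 28 mm, on the worktop just beyond the insert. Origin: centre of its underside.
- dosing_cup: Bystander: white plastic dosing cup, 66 mm in diameter and 50 mm high, on the worktop between the robot and the insert. Origin: centre of its underside.
- softener: Bystander: white bottle, 72 mm in diameter and 190 mm high, on the left of the worktop. Origin: centre of its underside.
- spray_can: Bystander: bare metal spray can, 54 mm in diameter and 165 mm high, on the left of the worktop. Origin: centre of its underside.
- stain_jar: Bystander: white jar, 90 mm in diameter and 85 mm high, on the right of the worktop. Origin: centre of its underside.
Not all that is in view belongs to the job. What is shaped like the part that bears bottle_mid but pink or purple is not meant.

How it is judged:
By the outcome, as a careful person would: the job done as asked, in the order asked, and still so for the second after the job is handed in, with the robot touching nothing.
It also fails if it takes over 72 s, if anything falls off the work surface, if the arm or the gripper's body presses on something with over 40 N, if the wrist force passes 120 N, or if a joint passes its speed limit or range.

## Working session

There is one attempt and no reset: what is moved stays moved. The work goes in short steps, Python scripts to look and compute and a shell command to move; the robot and the scene stay as the last step left them, time stands still between calls to the robot, and variables do not carry over. Pictures are saved under pics/ and viewed, about 8 in all and at most 12, crops included, and the job is handed in when it is done.

```bash
mkdir -p pics; python3 - <<'E'
from rig import ctrl
import cv2,numpy as np
for n in("top","side"):
    c=ctrl.capture(n); cv2.imwrite(f"pics/{n}0.png",cv2.cvtColor(c["pixels"],cv2.COLOR_RGB2BGR))
    print(n,c["fx"],c["cx"],c["cy"],np.round(c["cam_to_world"],3).tolist())
s=ctrl.sense();print(s)
c=ctrl.capture("wrist");print(c["fx"],c["mount"])
E
```

```text
top 492.56560228298235 271.766045291338 213.84839322065955 [[-0.024, -0.996, 0.082, 443.924], [-0.999, 0.026, 0.025, -27.803], [-0.027, -0.082, -0.996, 1386.595], [0.0, 0.0, 0.0, 1.0]]
side 442.76657757040874 278.99186372003743 205.89152655616695 [[-0.961, -0.207, 0.183, 372.35], [-0.276, 0.721, -0.635, 606.713], [-0.001, -0.661, -0.75, 819.59], [0.0, 0.0, 0.0, 1.0]]
{'time_s': 0.1, 'joints': array([-1.50541346e+00,  3.13371891e-01,  1.49834622e+00,  2.43487158e-05,
        1.33100588e+00, -2.23381005e-01]), 'dq': array([-5.15279850e-04, -4.21730294e-04, -2.02475535e-03,  2.87793683e-03,
       -7.18739786e-04, -6.92221675e-05]), 'tau': array([ 9.13537460e-04, -4.12905228e+01, -2.60144305e+01, -2.06985205e-04,
        3.07309885e-03,  1.00665051e-05]), 'eef_pos': array([ 149.49255179, -503.05110084,  247.8092378 ]), 'ee_rot': array([-4.37981550e-04,  8.01486597e-01, -5.98012471e-01, -3.58179850e-04]), 'force': array([ 0.14705033,  0.30690279, -0.01056905]), 'wrist_torque': array([ 0.01046916,  0.05883686, -0.03343079]), 'grip_width': 1.0022978050029923}
303.12856315001306 [[ 9.99999174e-01 -1.30797499e-04 -1.27899446e-03  1.15159926e+00]
 [ 5.17680542e-04  9.51566431e-01  3.07442773e-01 -7.77263564e+01]
 [ 1.17683545e-03 -3.07443181e-01  9.51565713e-01 -1.24980575e+02]
 [ 0.00000000e+00  0.00000000e+00  0.00000000e+00  1.00000000e+00]]
```

View pics/top0.png

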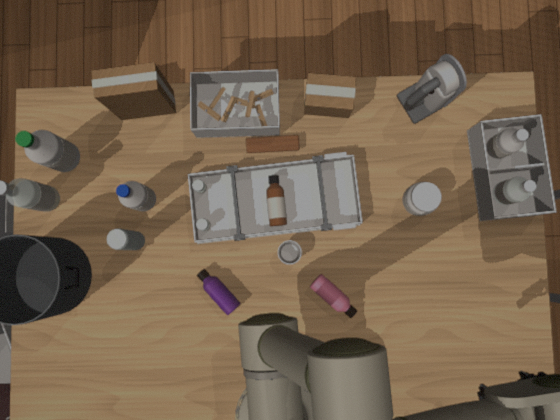

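View pics/side0.png

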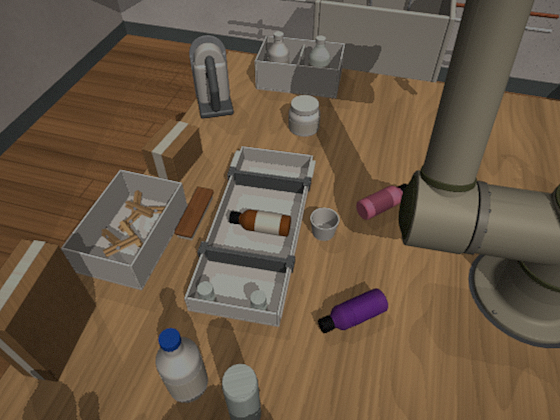

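The picture shows three candidates in the top view: amber at (276,200) inside the insert, pink at (333,295) and purple at (220,292). I choose amber. The far divider, on the jar side, is at column ~236 and the near one at ~322. Next is a close crop.

```bash
cat > h.py <<'E'
import numpy as np,cv2
from rig import ctrl
def ray(c,u,v,z,M=None):
    M=np.array(c["cam_to_world"] if M is None else M)
    d=M[:3,:3]@np.array([(u-c["cx"])/c["fx"],(v-c["cy"])/c["fy"],1]);o=M[:3,3]
    return o+d*(z-o[2])/d[2]
E
python3 - <<'E'
from h import *
c=ctrl.capture("top")
im=cv2.cvtColor(c["pixels"],cv2.COLOR_RGB2BGR)[140:260,180:370]
im=cv2.resize(im,None,fx=4,fy=4,interpolation=cv2.INTER_CUBIC)
im=cv2.convertScaleAbs(im,alpha=1.4)
cv2.imwrite("pics/crop1.png",im)
E
```

```text
(no output)
```

View pics/crop1.png

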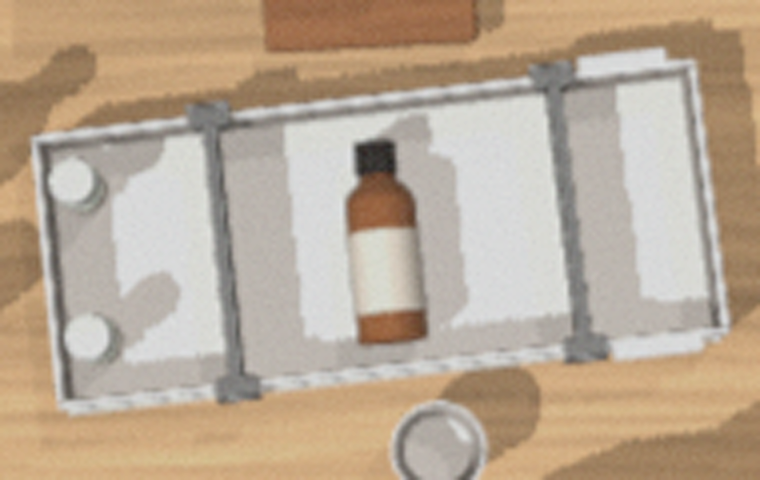

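The crop confirms the amber bottle with black cap (376,142) and base (392,342), inside the insert. The far divider runs (209,115)–(238,388) and the near one (550,76)–(586,348).

```bash
python3 - <<'E'
from h import *
c=ctrl.capture("top")
P=lambda x,y,z:ray(c,180+(x-1.5)/4,140+(y-1.5)/4,z)[:2]
C=[P(*p,50) for p in [(33,137),(693,62),(728,335),(62,412)]]
print(np.round(C,0).tolist()); o=np.mean(C,0)
print("len",[round(float(np.linalg.norm(C[i]-C[(i+1)%4]))) for i in range(4)])
ey=(C[0]+C[3]-C[1]-C[2]);ey/=np.linalg.norm(ey);ex=np.array([ey[1],-ey[0]])
print("o",o,"ey",ey,"ex",ex)
f=lambda w:np.round([(w-o)@ex,(w-o)@ey],1)
for n,p in dict(farA=(209,115,54),farB=(238,388,54),nearA=(550,76,54),nearB=(586,348,54),cap=(376,142,30),base=(392,342,30),cup=(438,450,50),j1=(76,183,52),j2=(90,336,52)).items():
    w=P(*p);print(n,np.round(w,0),f(w))
E
```

```text
[[671.0, 234.0], [710.0, -220.0], [522.0, -237.0], [481.0, 216.0]]
len [456, 188, 455, 190]
o [595.92810951  -1.76015671] ey [-0.08812079  0.9961098 ] ex [0.9961098  0.08812079]
farA [682. 112.] [ 95.6 105.7]
farB [494.  95.] [-92.7 105.8]
nearA [ 702. -122.] [  95.2 -129.2]
nearB [ 516. -141.] [ -92.3 -131.2]
cap [664.  -2.] [67.7 -5.8]
base [524.  -9.] [-72.   -1.2]
cup [449. -39.] [-149.4  -24.1]
j1 [638. 204.] [ 59.7 201.7]
j2 [532. 196.] [-46.  202.6]
```

```bash
python3 -m jog '75 -.0245 -.0447 0 0 0 0;75 -.0245 -.0447 0 0 0 0;75 -.0245 -.0447 0 0 0 0;75 -.0245 -.0447 0 0 0 0;75 -.0245 -.0447 0 0 0 0;75 -.0245 -.0447 0 0 0 0;75 -.0245 -.0447 0 0 0 0;75 -.0245 -.0447 0 0 0 0;75 -.0245 -.0447 0 0 0 0;75 -.0245 -.0447 0 0 0 0;75 -.0245 -.0447 0 0 0 0;75 -.0245 -.0447 0 0 0 0' 20
python3 -m jog '75 0 0 0 0 0 -.17;75 0 0 0 0 0 -.17;75 0 0 0 0 0 -.17;75 0 0 0 0 0 -.17;75 0 0 0 0 0 -.17;75 0 0 0 0 0 -.17;75 0 0 0 0 0 -.17;75 0 0 0 0 0 -.18;75 0 0 0 0 0 0'
cat >> h.py <<'E'
from scipy.spatial.transform import Rotation as R
o=np.array([595.9,-1.8]);ey=np.array([-.0881,.9961]);ex=np.array([.9961,.0881])
def rep(ty=None,tx=None,tz=None):
    s=ctrl.sense();p=s["eef_pos"];q=R.from_quat(np.roll(s["ee_rot"],-1)).as_matrix()
    ins=np.array([(p[:2]-o)@ex,(p[:2]-o)@ey]);F=s["force"]
    print("t",round(s["time_s"],2),"ins",np.round(ins,1),"z",round(p[2],1),"toolx_ins",np.round([q[:2,0]@ex,q[:2,0]@ey],3),"Fins",np.round([F[:2]@ex,F[:2]@ey,F[2]],2),"g",round(s["grip_width"],2))
E
python3 -c "
from h import *
rep()
s=ctrl.sense();c=ctrl.capture('wrist');cv2.imwrite('pics/w1.png',cv2.cvtColor(c['pixels'],cv2.COLOR_RGB2BGR))"
```

```text
time_s: 1.75
eef_pos: [581.0, -67.3, 248.2]
ee_rot: [0.0, 0.802, -0.598, -0.0]
force: [-0.2, -0.6, 0.1]
grip_width: 0.708
time_s: 2.88
eef_pos: [579.9, -68.7, 248.1]
ee_rot: [-0.0, 0.999, 0.043, -0.0]
force: [-1.0, 0.3, -0.1]
grip_width: 0.704
t 2.88 ins [-21.8 -65.2] z 248.1 toolx_ins [ 1.    -0.002] Fins [-0.94  0.39 -0.12] g 0.7
```

View pics/w1.png

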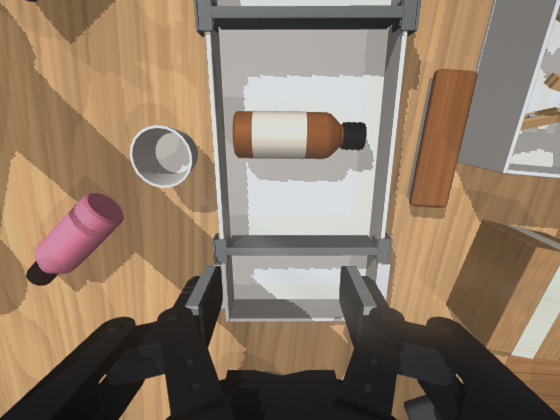

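The wrist view shows the bottle at columns 234–366, row ~135, the near divider at row ~243, the far divider at row ~15, and the open fingertips at (214,270) and (350,270). I'll check positions from this view, then descend.

```bash
python3 - <<'E'
from h import *
s=ctrl.sense();c=ctrl.capture('wrist')
T=np.eye(4);T[:3,:3]=R.from_quat(np.roll(s["ee_rot"],-1)).as_matrix();T[:3,3]=s["eef_pos"];M=T@np.array(c["mount"])
for n,u,v,z in [("base",234,134,30),("cap",366,135,30),("bodytop",300,111,30),("bodybot",300,160,30),("farL",206,19,54),("farR",408,19,54),("near",217,243,54),("nearR",388,243,54),("nearfront",300,236,54)]:
    w=ray(c,u,v,z,M)[:2]-o;print(n,np.round([w@ex,w@ey],1))
print(ctrl.finger_overhang)
E
python3 -m jog '75 0 0 .05 0 0 0;75 0 0 .05 0 0 0;75 0 0 .05 0 0 0;75 0 0 .04 0 0 0;75 0 0 .023 0 0 0;75 0 0 0 0 0 0;75 0 0 0 0 0 0'
python3 -c "
from h import *
rep()"
```

```text
base [-73.3  -2.3]
cap [71. -4.]
bodytop [-1.6 21.1]
bodybot [ -0.8 -30.7]
farL [-90.1 100.2]
farR [94.4 99.4]
near [ -95.3 -120.8]
nearR [  99.2 -121.6]
nearfront [  -1.  -112.7]
17.0
time_s: 3.85
eef_pos: [580.6, -68.9, 36.5]
ee_rot: [0.0, 0.999, 0.043, 0.001]
force: [0.5, 0.3, 0.1]
grip_width: 0.705
t 3.85 ins [-21.1 -65.5] z 36.5 toolx_ins [ 1.    -0.001] Fins [0.49 0.25 0.05] g 0.71
```

```bash
python3 -m jog '75 0 -.006 .002 0 0 0;75 0 -.006 .002 0 0 0;75 0 -.004 .002 0 0 0;75 0 -.002 0 0 0 0;75 0 -.002 0 0 0 0;75 0 -.0015 0 0 0 0;75 0 -.0015 0 0 0 0;75 0 -.0015 0 0 0 0;75 0 -.0015 0 0 0 0;75 0 -.0015 0 0 0 0;75 0 -.0015 0 0 0 0;75 0 -.0015 0 0 0 0'
python3 -c "
from h import *
rep()
c=ctrl.capture('wrist');cv2.imwrite('pics/w2.png',cv2.cvtColor(c['pixels'],cv2.COLOR_RGB2BGR))"
```

```text
time_s: 5.35
eef_pos: [577.3, -38.2, 29.3]
ee_rot: [0.0, 0.999, 0.044, 0.0]
force: [1.1, 0.0, -0.9]
grip_width: 0.706
t 5.35 ins [-21.8 -34.6] z 29.3 toolx_ins [ 1. -0.] Fins [ 1.07 -0.09 -0.87] g 0.71
```

View pics/w2.png

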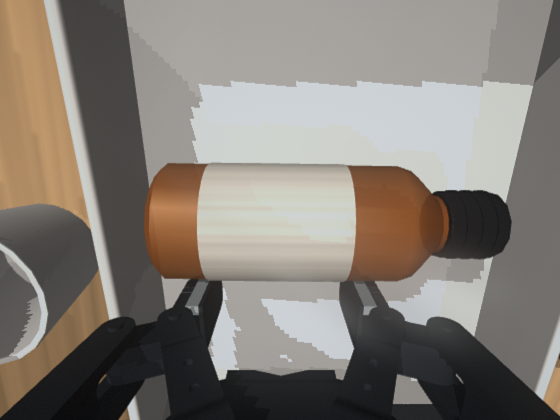

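The fingertips sit squarely behind the bottle body, at (205,285) and (360,285), and the bottle is parallel to the dividers. I'll roll on gently.

```bash
python3 -m jog '75 0 -.002 0 0 0 0;75 0 -.002 0 0 0 0;75 0 -.002 0 0 0 0;75 0 -.002 0 0 0 0;75 0 -.002 0 0 0 0;75 0 -.002 0 0 0 0;75 0 -.002 0 0 0 0;75 0 -.002 0 0 0 0;75 0 -.002 0 0 0 0;75 0 -.002 0 0 0 0;75 0 -.002 0 0 0 0;75 0 -.002 0 0 0 0'
python3 -m jog '75 0 -.002 0 0 0 0;75 0 -.002 0 0 0 0;75 0 -.002 0 0 0 0;75 0 -.002 0 0 0 0;75 0 -.002 0 0 0 0;75 0 -.002 0 0 0 0;75 0 -.002 0 0 0 0;75 0 -.002 0 0 0 0;75 0 -.002 0 0 0 0;75 0 -.002 0 0 0 0;75 0 -.002 0 0 0 0;75 0 -.002 0 0 0 0'
python3 -c "
from h import *
rep()
s=ctrl.sense();c=ctrl.capture('wrist');cv2.imwrite('pics/w3.png',cv2.cvtColor(c['pixels'],cv2.COLOR_RGB2BGR))"
```

```text
time_s: 6.9
eef_pos: [575.2, -14.2, 29.3]
ee_rot: [-0.0, 0.999, 0.044, -0.0]
force: [-0.6, 1.0, -0.1]
grip_width: 0.706
time_s: 8.4
eef_pos: [573.1, 9.6, 29.3]
ee_rot: [0.0, 0.999, 0.044, 0.0]
force: [0.3, -0.4, 0.0]
grip_width: 0.706
t 8.4 ins [-21.7  13.4] z 29.3 toolx_ins [ 1. -0.] Fins [ 0.26 -0.47  0.04] g 0.71
```

View pics/w3.png

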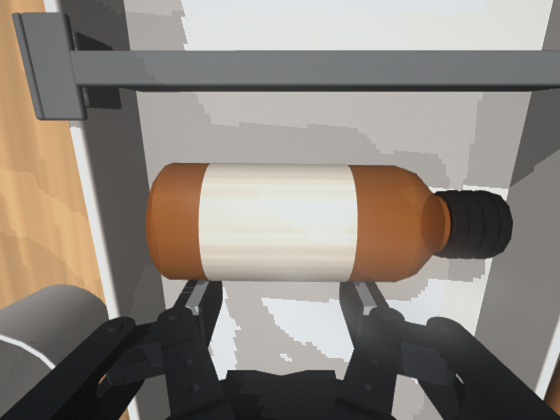

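The bottle is still on the fingers (rows 163–281) and the divider is ahead (rows 50–91). I'll compute the gap while slowing down.

```bash
python3 - <<'E'
from h import *
s=ctrl.sense();c=ctrl.capture('wrist')
T=np.eye(4);T[:3,:3]=R.from_quat(np.roll(s["ee_rot"],-1)).as_matrix();T[:3,3]=s["eef_pos"];M=T@np.array(c["mount"])
for n,u,v,z in [("divTopBack",282,51,54),("divTopFront",282,84,54),("divBot",282,91,7),("bottlefar",282,163,35),("bottlenear",282,281,35)]:
    w=ray(c,u,v,z,M)[:2]-o;print(n,np.round([w@ex,w@ey],1))
E
python3 -m jog '75 0 -.0015 0 0 0 0;75 0 -.0015 0 0 0 0;75 0 -.0015 0 0 0 0;75 0 -.0015 0 0 0 0;75 0 -.0015 0 0 0 0;75 0 -.0015 0 0 0 0;75 0 -.0015 0 0 0 0;75 0 -.0015 0 0 0 0;75 0 -.0012 0 0 0 0;75 0 -.001 0 0 0 0'
python3 -c "
from h import *
rep()"
```

```text
divTopBack [-22.2 110.5]
divTopFront [-22.2 101.5]
divBot [-22.  103.5]
bottlefar [-22.1  75.1]
bottlenear [-22.1  23.1]
time_s: 9.75
eef_pos: [571.8, 23.8, 29.3]
ee_rot: [-0.0, 0.999, 0.044, 0.0]
force: [0.7, -0.4, -0.8]
grip_width: 0.706
t 9.75 ins [-21.7  27.6] z 29.3 toolx_ins [ 1. -0.] Fins [ 0.7  -0.44 -0.84] g 0.71
```

```bash
python3 -m jog '75 0 -.001 0 0 0 0;75 0 -.001 0 0 0 0;75 0 -.001 0 0 0 0;75 0 -.001 0 0 0 0;75 0 -.001 0 0 0 0;75 0 -.0008 0 0 0 0;75 0 -.0008 0 0 0 0;75 0 -.0006 0 0 0 0;75 0 -.0005 0 0 0 0;75 0 -.0005 0 0 0 0'
python3 -c "
from h import *
rep()"
python3 -m jog '75 0 -.0005 0 0 0 0;75 0 -.0005 0 0 0 0;75 0 -.0005 0 0 0 0;75 0 -.0005 0 0 0 0'
python3 -c "
from h import *
rep()"
```

```text
time_s: 11.0
eef_pos: [571.1, 31.9, 29.3]
ee_rot: [-0.0, 0.999, 0.044, 0.0]
force: [-0.7, 0.5, 0.6]
grip_width: 0.706
t 11.0 ins [-21.7  35.7] z 29.3 toolx_ins [ 1. -0.] Fins [-0.7   0.53  0.58] g 0.71
time_s: 11.5
eef_pos: [570.9, 33.9, 29.3]
ee_rot: [0.0, 0.999, 0.044, -0.0]
force: [-0.6, -0.2, -0.2]
grip_width: 0.706
t 11.5 ins [-21.7  37.7] z 29.3 toolx_ins [ 1. -0.] Fins [-0.66 -0.16 -0.19] g 0.71
```

```bash
python3 -m jog '75 0 -.0005 0 0 0 0;75 0 -.0005 0 0 0 0;75 0 -.0005 0 0 0 0;75 0 -.0005 0 0 0 0' | grep -E "eef|force"
python3 -m jog '75 0 -.0005 0 0 0 0;75 0 -.0005 0 0 0 0'| grep -E "eef|force"
python3 -c "
from h import *
rep()"
```

```text
eef_pos: [570.7, 35.9, 29.3]
force: [0.5, -0.4, -1.0]
eef_pos: [570.7, 36.8, 29.3]
force: [0.0, -0.1, -0.4]
t 12.25 ins [-21.7  40.7] z 29.3 toolx_ins [ 1. -0.] Fins [ 0.03 -0.15 -0.43] g 0.71
```

```bash
python3 -m jog '75 0 -.0005 0 0 0 0;75 0 -.0005 0 0 0 0'| grep -E "eef|force"
python3 -m jog '75 0 -.0005 0 0 0 0'| grep -E "eef|force"
python3 -c "
from h import *
rep()
s=ctrl.sense();c=ctrl.capture('wrist');cv2.imwrite('pics/w4.png',cv2.cvtColor(c['pixels'],cv2.COLOR_RGB2BGR))"
```

```text
eef_pos: [570.6, 37.8, 29.3]
force: [-0.4, 0.8, 1.4]
eef_pos: [570.5, 38.3, 29.3]
force: [0.2, 0.0, 0.3]
t 12.62 ins [-21.7  42.2] z 29.3 toolx_ins [ 1. -0.] Fins [0.25 0.02 0.3 ] g 0.71
```

View pics/w4.png

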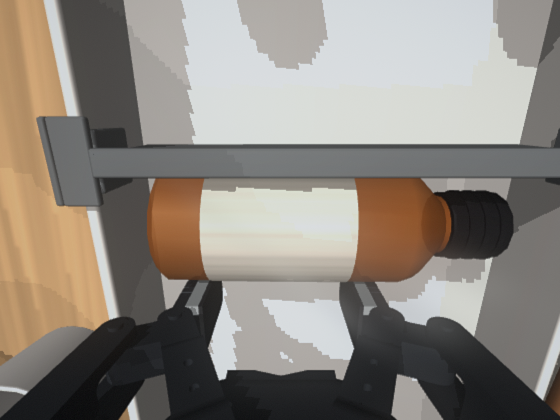

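The divider (rows 145–178) now overlaps the bottle's far side, so they are within a few mm of touching. I'll continue by feel.

```bash
python3 -m jog '75 0 -.0005 0 0 0 0'| grep -E "eef|force"
python3 -m jog '75 0 -.0005 0 0 0 0'| grep -E "eef|force"
python3 -m jog '75 0 -.0005 0 0 0 0'| grep -E "eef|force"
```

```text
eef_pos: [570.6, 38.8, 29.4]
force: [0.5, -1.1, 0.7]
eef_pos: [570.5, 39.3, 29.4]
force: [-0.1, 0.2, 0.9]
eef_pos: [570.5, 39.5, 29.4]
force: [0.4, -4.8, 0.3]
```

```bash
python3 -m jog '75 0 -.0004 0 0 0 0'| grep -E "eef|force"
python3 -m jog '75 0 -.0004 0 0 0 0'| grep -E "eef|force"
```

```text
eef_pos: [570.6, 39.5, 29.4]
force: [0.5, -7.5, -0.0]
eef_pos: [570.6, 39.6, 29.4]
force: [0.5, -10.1, 1.2]
```

Contact felt, now at 10 N and well below the 22 N slip. I'll ease to about 4–5 N and hold.

```bash
python3 -m jog '75 0 .0004 0 0 0 0;75 0 .0004 0 0 0 0'| grep -E "eef|force"
python3 -m jog '75 0 0 0 0 0 0;75 0 0 0 0 0 0;75 0 0 0 0 0 0;75 0 0 0 0 0 0'| grep -E "eef|force"
python3 -m jog '75 0 0 0 0 0 0;75 0 0 0 0 0 0;75 0 0 0 0 0 0;75 0 0 0 0 0 0;75 0 0 0 0 0 0;75 0 0 0 0 0 0;75 0 0 0 0 0 0'| grep -E "eef|force"
```

```text
eef_pos: [570.5, 39.4, 29.3]
force: [0.9, -2.1, -0.1]
eef_pos: [570.5, 39.5, 29.4]
force: [0.3, -5.2, -0.4]
eef_pos: [570.5, 39.5, 29.4]
force: [0.1, -5.6, 1.0]
```

```bash
python3 -m jog '75 0 .0005 0 0 0 0;75 0 .001 0 0 0 0;75 0 .002 0 0 0 0;75 0 .005 0 0 0 0;75 0 .01 0 0 0 0;75 0 .02 0 0 0 0;75 0 0 -.03 0 0 0;75 0 0 -.05 0 0 0;75 0 0 -.05 0 0 0;75 0 0 0 0 0 0;75 0 0 0 0 0 0'| grep -E "eef|force"
python3 -m jog '75 0 0 0 0 0 0;75 0 0 0 0 0 0;75 0 0 0 0 0 0;75 0 0 0 0 0 0;75 0 0 0 0 0 0;75 0 0 0 0 0 0;75 0 0 0 0 0 0;75 0 0 0 0 0 0;75 0 0 0 0 0 0'| grep -E "time|eef|force"
python3 -c "
from h import *
rep()
s=ctrl.sense();c=ctrl.capture('wrist');cv2.imwrite('pics/w5.png',cv2.cvtColor(c['pixels'],cv2.COLOR_RGB2BGR))"
```

```text
eef_pos: [573.5, 0.7, 158.6]
force: [0.2, 0.7, -0.0]
time_s: 17.42
eef_pos: [573.8, 1.4, 159.3]
force: [-0.8, 0.2, -0.4]
t 17.43 ins [-21.8   5.2] z 159.3 toolx_ins [ 1. -0.] Fins [-0.82  0.23 -0.36] g 0.7
```

View pics/w5.png

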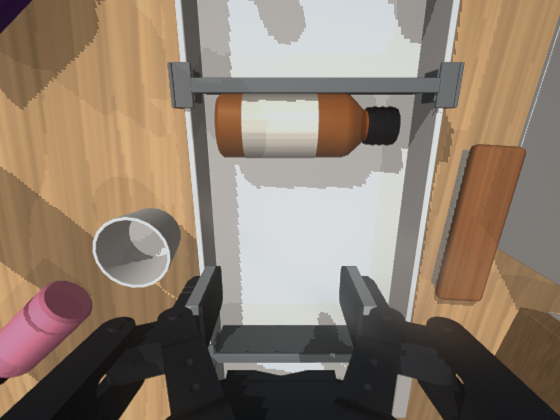

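The bottle stayed at row ~125 against the far divider (row ~85) more than a second after release. The near divider is at row ~342. I'll go behind it.

```bash
python3 -m jog '75 .006 .045 0 0 0 0;75 .006 .045 0 0 0 0;75 .005 .045 0 0 0 0;75 .005 .038 0 0 0 0;75 0 0 0 0 0 0;75 0 0 .04 0 0 0;75 0 0 .04 0 0 0;75 0 0 .03 0 0 0;75 0 0 .012 0 0 0;75 0 0 0 0 0 0'| grep -E "eef|force"
python3 -m jog '75 0 -.004 0 0 0 0;75 0 -.004 0 0 0 0;75 0 -.004 0 0 0 0;75 0 -.003 0 0 0 0'| grep -E "eef|force"
python3 -c "
from h import *
rep()"
```

```text
eef_pos: [610.9, -168.4, 37.4]
force: [0.3, -0.1, 1.2]
eef_pos: [609.6, -153.7, 37.6]
force: [0.4, -0.1, 0.5]
t 19.23 ins [   0.3 -152.5] z 37.6 toolx_ins [ 1. -0.] Fins [ 0.36 -0.17  0.51] g 0.71
```

```bash
python3 -m jog '75 0 -.002 0 0 0 0;75 0 -.002 0 0 0 0;75 0 -.002 0 0 0 0;75 0 -.002 0 0 0 0;75 0 -.002 0 0 0 0;75 0 -.002 0 0 0 0;75 0 -.002 0 0 0 0;75 0 -.002 0 0 0 0;75 0 -.002 0 0 0 0;75 0 -.002 0 0 0 0'| grep -E "eef|force"
python3 -m jog '75 0 -.004 0 0 0 0;75 0 -.004 0 0 0 0;75 0 -.004 0 0 0 0;75 0 -.004 0 0 0 0;75 0 -.004 0 0 0 0;75 0 -.004 0 0 0 0'| grep -E "eef|force"
python3 -c "
from h import *
rep()"
```

```text
eef_pos: [607.8, -133.9, 37.3]
force: [-0.4, -3.1, -0.2]
eef_pos: [605.7, -109.9, 37.3]
force: [-0.2, -3.1, -1.4]
t 21.23 ins [   0.2 -108.6] z 37.3 toolx_ins [ 1. -0.] Fins [-0.5  -3.04 -1.39] g 0.71
```

The divider is sliding at about 3 N, as expected.

```bash
python3 -m jog '75 0 -.005 0 0 0 0;75 0 -.005 0 0 0 0;75 0 -.005 0 0 0 0;75 0 -.005 0 0 0 0;75 0 -.005 0 0 0 0;75 0 -.005 0 0 0 0;75 0 -.005 0 0 0 0;75 0 -.005 0 0 0 0;75 0 -.005 0 0 0 0;75 0 -.005 0 0 0 0;75 0 -.005 0 0 0 0;75 0 -.005 0 0 0 0'| grep -E "eef|force"
python3 -m jog '75 0 -.005 0 0 0 0;75 0 -.005 0 0 0 0;75 0 -.005 0 0 0 0;75 0 -.005 0 0 0 0;75 0 -.005 0 0 0 0;75 0 -.005 0 0 0 0;75 0 -.005 0 0 0 0;75 0 -.005 0 0 0 0;75 0 -.005 0 0 0 0;75 0 -.005 0 0 0 0;75 0 -.004 0 0 0 0;75 0 -.003 0 0 0 0'| grep -E "eef|force"
python3 -c "
from h import *
rep()"
```

```text
eef_pos: [600.4, -50.1, 37.3]
force: [-1.4, -3.1, -0.4]
eef_pos: [595.4, 6.7, 37.3]
force: [-2.1, -3.2, -0.1]
t 24.23 ins [0.2 8.5] z 37.3 toolx_ins [ 1. -0.] Fins [-2.4  -3.01 -0.08] g 0.71
```

```bash
python3 -m jog '75 0 -.003 0 0 0 0;75 0 -.003 0 0 0 0;75 0 -.003 0 0 0 0;75 0 -.003 0 0 0 0;75 0 -.003 0 0 0 0;75 0 -.002 0 0 0 0;75 0 -.002 0 0 0 0;75 0 -.002 0 0 0 0;75 0 -.001 0 0 0 0;75 0 -.001 0 0 0 0'| grep -E "eef|force"
python3 -m jog '75 0 -.0005 0 0 0 0;75 0 -.0005 0 0 0 0;75 0 -.0005 0 0 0 0'| grep -E "eef|force"
python3 -c "
from h import *
rep()"
```

```text
eef_pos: [593.4, 29.3, 37.3]
force: [-1.9, -3.4, 0.4]
eef_pos: [593.3, 30.8, 37.3]
force: [-1.7, -3.2, -0.8]
t 25.85 ins [ 0.3 32.7] z 37.3 toolx_ins [ 1. -0.] Fins [-2.02 -3.03 -0.83] g 0.7
```

```bash
python3 -m jog '75 0 -.0005 0 0 0 0;75 0 -.0005 0 0 0 0;75 0 -.0005 0 0 0 0;75 0 -.0005 0 0 0 0;75 0 -.0005 0 0 0 0;75 0 -.0005 0 0 0 0'| grep -E "eef|force"
python3 -m jog '75 0 -.0004 0 0 0 0'| grep -E "eef|force"
python3 -m jog '75 0 -.0004 0 0 0 0'| grep -E "eef|force"
```

```text
eef_pos: [593.0, 33.8, 37.3]
force: [-1.8, -1.8, -0.9]
eef_pos: [593.0, 34.2, 37.3]
force: [-1.7, -2.6, -0.5]
eef_pos: [592.9, 34.6, 37.3]
force: [-1.3, -2.3, -0.9]
```

```bash
python3 -m jog '75 0 -.0004 0 0 0 0'| grep -E "eef|force"
python3 -m jog '75 0 -.0004 0 0 0 0'| grep -E "eef|force"
python3 -m jog '75 0 -.0003 0 0 0 0'| grep -E "eef|force"
```

```text
eef_pos: [592.9, 35.0, 37.3]
force: [-2.0, -3.4, -0.9]
eef_pos: [592.9, 35.3, 37.3]
force: [-2.6, -5.4, -0.8]
eef_pos: [592.9, 35.4, 37.3]
force: [-2.7, -6.4, -0.5]
```

```bash
python3 -m jog '75 0 -.0003 0 0 0 0'| grep -E "eef|force"
```

```text
eef_pos: [592.9, 35.4, 37.3]
force: [-2.0, -7.8, -0.2]
```

Contact came at 37.3 mm against a predicted 37.4, with about 5 N on the bottle. I'll release and withdraw.

```bash
python3 -m jog '75 0 0 0 0 0 0;75 0 0 0 0 0 0;75 0 .0005 0 0 0 0;75 0 .0005 0 0 0 0;75 0 .001 0 0 0 0;75 0 .003 0 0 0 0;75 0 .01 0 0 0 0;75 0 .015 0 0 0 0;75 0 0 -.03 0 0 0;75 0 0 -.05 0 0 0;75 0 0 -.06 0 0 0;75 0 0 -.05 0 0 0'| grep -E "eef|force"
python3 -m jog '75 0 0 0 0 0 0;75 0 0 0 0 0 0;75 0 0 0 0 0 0;75 0 0 0 0 0 0;75 0 0 0 0 0 0;75 0 0 0 0 0 0;75 0 0 0 0 0 0;75 0 0 0 0 0 0'| grep -E "time|eef|force"
python3 -c "
from h import *
s=ctrl.sense();c=ctrl.capture('wrist');a=c['pixels'];t=ctrl.capture('top')['pixels'][140:260,180:370]
cv2.imwrite('pics/w6.png',cv2.cvtColor(a,cv2.COLOR_RGB2BGR))
cv2.imwrite('pics/t6.png',cv2.resize(cv2.cvtColor(t,cv2.COLOR_RGB2BGR),None,fx=4,fy=4))"
```

```text
eef_pos: [595.5, 5.0, 229.8]
force: [0.6, 0.2, 0.2]
time_s: 29.85
eef_pos: [595.5, 6.1, 227.3]
force: [-0.7, -0.6, -0.3]
```

View pics/w6.png

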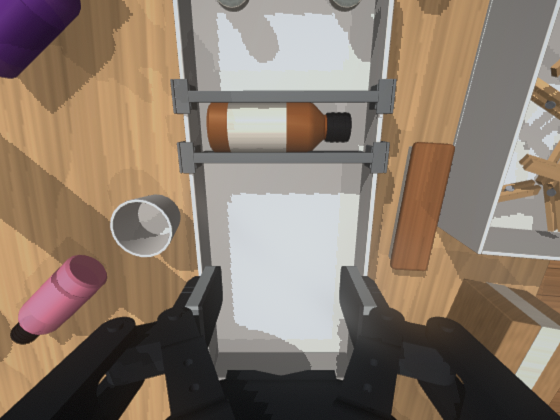

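The bottle (row ~127) sits snug between the far divider (row ~97) and the near one (row ~157), parallel to both, with the bystanders in place.

```bash
python3 -c "
from h import *
s=ctrl.sense();c=ctrl.capture('wrist')
T=np.eye(4);T[:3,:3]=R.from_quat(np.roll(s['ee_rot'],-1)).as_matrix();T[:3,3]=s['eef_pos'];M=T@np.array(c['mount'])
print([np.round((ray(c,282,v,54,M)[:2]-o)@ey,1) for v in (97,157)])
print(ctrl.finish_job())"
```

```text
[np.float64(105.2), np.float64(50.9)]
the job is handed in; nothing more can be done
None
```

The bottle is snug between the two dividers, and the job was handed in after about 30 s of the 72 s allowed.

- **Rolling the bottle:** I rolled the amber bottle with two fingertips until I felt the far divider. The force peaked briefly at 10 N, against the 22 N at which its clips slip. I eased back and held about 5 N for roughly 1.4 s, then took the hand away. A picture more than a second later showed the bottle had stayed there.
- **Closing the near divider:** It slid up at about 3 N and met the bottle at 37.3 mm, where I had predicted 37.4 mm. I pressed to 7.8 N, which is about 5 N on the bottle after friction, and withdrew.

**Last checks:** The final picture shows the bottle between the dividers and the bystanders in view in place. I took a last top-view picture but did not look at it. In the insert's frame the far divider measured y = 105 mm, against 106 mm from the top camera and about 100 mm from an early, rougher wrist view. That agrees with its not having shifted, to within the camera accuracy.

The spacing between the dividers measured 54.3 mm against 56 mm for a snug fit. That is within the 2 mm calibration, so the force reading at contact is the better evidence that it is snug.

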